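# Jack up the tilting board under an enamelled dish

## Task

Stand the little lever jack on the table with its saddle squarely under the marked lift point of the tilting board (the steel pad below the short stub on the board's front rail), then push its pump handle all the way down so that the jack raises the board with the dish clipped to it. Finish while still holding the handle fully down: do not let go of it at the end. Only the jack may lift the board; leave the other things on the table where they are.

Things in the scene. Friction and masses are not known exactly. Their poses are not given: they have to be found in the camera images.
- jack_post (a point): Centre of the jack's carrying post, 15 ahead of the jack's origin and 65 above the table; axes as the jack's (x to the saddle end). The post is 20 (along the jack) x 24 (across) and its top is 25 above this point. Grip it across the 24 mm to carry the jack.
- saddle_top (a point): Centre of the flat top of the jack's saddle, a plain steel disc 38 in diameter, 60 ahead of jack_post along the jack. Its top is 58 above the table while the handle is up and rises 34 when the handle is pushed fully down.
- handle_end (a point): Middle of the upper face of the rubber paddle (50 long, 32 wide) at the end of the pump handle: push down here. Handle up: 104 behind jack_post along the jack, 90 above the table; fully down: 118 behind, 52 above the table. The base plate reaches under it, so pushing here does not tip the jack.
- handle (a joint): Angle of the jack's pump handle (rad): 0 = up, sloping 30 degrees upward to the rear; 0.5 = fully down on its stop, about level. It drives the saddle (68 mm of lift per rad). A spring and the load push it back up when let go; pushing it fully down at the paddle takes about 8 to 15 N.
- lift_point (a point): Marked lift point: centre of the flat underside of the lift pad, a steel boss 26 in diameter under a dark bracket (36 wide) on the board's front rail, under a short round stub (14 dia, tip 37 above this point). Board down: 70 above the table, 12 above the lowered saddle, 33 in front of the rail. x points to the hinge, y along the rail. Handle fully down lifts it by 22.
- stand: Work stand fixed to the table: grey frame, hinged board 260 wide, top 90 above the table, level while down, a yellow dish (210 dia, 42 high) clipped on it. Hinge 285 behind the lift point. Under the board: two front legs, 60 behind the lift point's row, 130 either side of the middle, and the hinge frame. Origin: on the table, below the middle of the lift point's row; x points from pad to hinge.
- jack: Loose lever jack, 0.6 to 0.95 kg, standing on the table: grey base plate 220 long x 70 wide x 10 thick; on it in a row from front to rear a round saddle, an upright square carrying post and a pump handle. Origin: on the underside, on the centre line; the base reaches 100 ahead of it and 120 behind. x points to the jack's front (saddle end), z up.
- bowl_a: small white bowl, 90 dia x 35 mm; to be left alone. Origin: in the middle of its underside.
- bowl_b: small blue bowl, 80 dia x 32 mm; to be left alone. Origin: in the middle of its underside.
- jar: lidded glass jar, 60 dia x 85 mm; to be left alone. Origin: in the middle of its underside.
- cup: white cup, 68 dia x 75 mm; to be left alone. Origin: in the middle of its underside.
- brush: paint brush with wooden handle, lying, 170 mm long; to be left alone. Origin: on its axis.
- vase: small unglazed vase, 68 dia x 105 mm; to be left alone. Origin: in the middle of its underside.
- driver: screwdriver with plastic handle, lying, 160 mm long; to be left alone. Origin: on its axis.

How it is judged:
By the outcome, as a careful person would: the job done as asked, in the order asked, and still so for the second after the job is handed in, while the arm keeps its last pose, push and grip.
It also fails if it takes over 48 s, if anything falls off the work surface, if the arm or the gripper's body presses on something with over 40 N, if the wrist force passes 120 N, or if a joint passes its speed limit or range.

## Robot

A 6-joint arm with a two-finger parallel gripper is mounted at the origin on the work surface. World frame = base frame: x ahead of the robot, y to its left, z up, the work surface at z = 0. Lengths are in m, angles in degrees, forces in N, time in s.
With the tool pointing down it reaches from about 0.325 to 0.85 m from the base axis. Payload 15.5 kg.
Tool frame: the origin (TCP) lies midway between the tips of the shut fingers; the grasp point (between the pads) lies 19 mm behind it; z points along the fingers, y is the line along which they close (so a half turn about z gives the same grasp; the last joint's range is limited). The gripper opens to 91 mm and grips with 3 to 60 N. Pads are 32 mm wide; open, the fingers measure 118 mm over their backs; the gripper's body (76 mm by 178 mm) begins 60 mm behind the grasp point.
Start: joints at [-74.742, 28.281, 77.091, -0, 74.628, -5.472], TCP at [0.221, -0.585, 0.214] pointing down, gripper open.
Joint ranges: [-166.48, 166.48], [-47.26, 123.95], [12.59, 153.08], [-70.14, 250.14], [6.76, 159.57], [-176.63, 176.63]. Speed limits (degrees/s): [108.29, 108.29, 147.25, 172.46, 172.46, 172.46].

## Interface

Orientations are given as a 3x3 rotation matrix whose columns are the frame's x, y, z axes.
In Python, from bench import ctrl gives the robot as it stands. The module is installed in compiled form; this text tells all that it offers. Calls block until the motion is done:
- ctrl.goto(position, orientation): joint-space move of the TCP to a pose.
- ctrl.move_l(position, vel=0.15, ori=None, contact_N=None): straight line of the TCP; ori=None keeps the orientation; vel is the mean speed in m/s. With contact_N (N) it stops when the force on the tool has changed by that much, and returns True; else False.
- ctrl.movej(angles): joint-space move.
- ctrl.command_gripper(opening): opening from 0.0 (shut) to 1.0 (fully open); the grip force is fixed at half the most; returns when the fingers have stopped.
- ctrl.sleep(seconds).
- ctrl.ik(position, orientation): joint angles nearest the present ones, or None.
- ctrl.read_camera(name): name is "scene" or "top" or "wrist"; returns the picture (480x640x3 uint8, blue, green, red); there is no depth.
- ctrl.camera_params(name): a dict with "fx", "fy", "cx", "cy" (pixels), "D" ([k1, k2, p1, p2, k3] as OpenCV has them; the pictures are not rectified), "pose" (4x4, takes a point from camera to world coordinates); the wrist camera has in their place "T_tool_cam" (4x4, takes a point from camera to tool coordinates, whose origin is the TCP and whose axes are the flange's). Camera axes: x right, y up, looking along -z (the intrinsics and any distortion apply to the point x, -y, -z); pixel columns grow to the right and rows downward; lengths in m; the calibration is good to about 2 mm. A picture is of the moment at which its call begins: read the wrist's pose just before it. camera_params takes no time and is no camera call.
A pose or a line that the arm cannot do raises ctrl.MotionError and nothing moves.
- ctrl.sign_off(): hands the job in; it is judged then, once.
Readings, each from a call of its own:
- ctrl.current_t(): time.
- ctrl.current_q(): joint angles.
- ctrl.current_dq(): joint speeds.
- ctrl.current_effort(): joint torques, N m.
- ctrl.current_tool_pos(): TCP position.
- ctrl.current_eef_rot(): TCP orientation.
- ctrl.current_contact_force(): force on the tool from outside, world axes, zero at the start.
- ctrl.current_wrist_torque(): the same for the moment, N m.
- ctrl.current_grip_width(): opening from 0.0 (shut) to 1.0 (fully open).
- ctrl.current_grasp_force(): force on a finger pad.
Only numpy, scipy, OpenCV 4.12 (cv2) and the standard library are available. Lean on these libraries where they do the work, as an engineer would, in place of code of your own. Each camera call takes 0.05 s, during which the arm holds its last target. There are 200 camera calls.

## Working session

There is one attempt and no reset: what is moved stays moved. The work goes in short steps, each a Python script; the robot and the scene stay as the last script left them, time stands still between calls to the robot, and variables do not carry over. Pictures are saved under pics/ and viewed, at most 10 in all, crops included, and the job is handed in when it is done.

```bash
mkdir -p pics; cat > h.py <<'E'
import numpy as np, cv2
from bench import ctrl
def cam(name):
    p=ctrl.camera_params(name)
    K=np.array([[p["fx"],0,p["cx"]],[0,p["fy"],p["cy"]],[0,0,1.]]);D=np.array(p["D"],float)
    if "pose" in p: T=np.array(p["pose"])
    else:
        B=np.eye(4);B[:3,:3]=ctrl.current_eef_rot();B[:3,3]=ctrl.current_tool_pos();T=B@np.array(p["T_tool_cam"])
    return K,D,T
def ray(c,uv):
    K,D,T=c;a=cv2.undistortPoints(np.array([[uv]],float),K,D)[0,0]
    d=T[:3,:3]@np.array([a[0],-a[1],-1]);return T[:3,3],d/np.linalg.norm(d)
def atz(c,uv,z):
    o,d=ray(c,uv);return o+d*(z-o[2])/d[2]
def tri(l):
    A=0;b=0;R=[]
    for c,uv in l:
        o,d=ray(c,uv);P=np.eye(3)-np.outer(d,d);A=A+P;b=b+P@o;R.append((o,P))
    x=np.linalg.solve(A,b);return x,[np.linalg.norm(P@(x-o))for o,P in R]
def proj(c,X):
    K,D,T=c;X=np.atleast_2d(X);q=(X-T[:3,3])@T[:3,:3];q=q*[1,-1,-1]
    return cv2.projectPoints(q,np.zeros(3),np.zeros(3),K,D)[0][:,0]
E
python3 - <<'E'
from h import *
for n in("scene","top"):
    cv2.imwrite(f"pics/{n}0.png",ctrl.read_camera(n));c=cam(n);print(n,c[0][0,0],c[2].round(3).tolist())
E
```

```text
scene 552.7782637413708 [[0.522, -0.542, 0.659, 1.524], [0.853, 0.329, -0.405, -0.659], [0.002, 0.773, 0.634, 1.026], [0.0, 0.0, 0.0, 1.0]]
top 453.179930281866 [[-0.011, 0.999, -0.052, 0.471], [-1.0, -0.01, 0.017, -0.026], [0.017, 0.052, 0.999, 1.159], [0.0, 0.0, 0.0, 1.0]]
```

View pics/scene0.png

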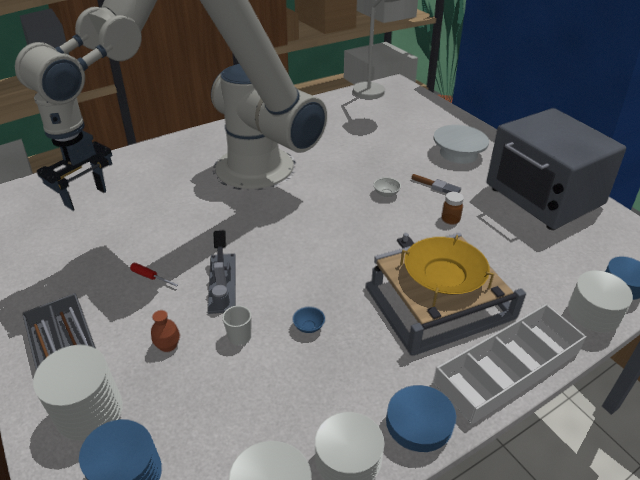

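View pics/top0.png

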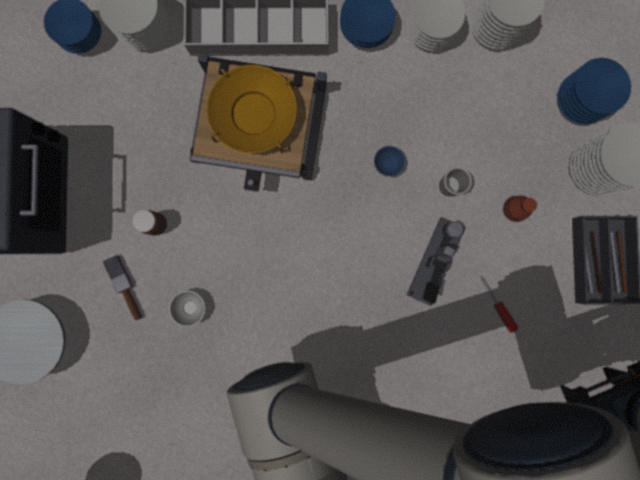

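The scene and top views show the jack with its saddle near top (453,230) and its paddle near (431,292). The board's stub and bracket are near (253,180), with the hinge away from the robot. Next I'll enlarge both areas.

```bash
python3 - <<'E'
from h import *
s=cv2.imread("pics/scene0.png");t=cv2.imread("pics/top0.png")
def cr(i,u,v,w,h,k):return cv2.resize(i[v:v+h,u:u+w],None,fx=k,fy=k,interpolation=cv2.INTER_CUBIC)
a=np.hstack([cr(t,393,205,80,100,4),cr(t,220,150,80,50,4)[:200].repeat(1,0) if 0 else np.vstack([cr(t,220,150,80,50,4),cr(s,370,225,80,50,4)])])
b=cr(s,190,225,64,100,2)
a=np.vstack([a]);c=cr(s,200,225,40,100,4)
cv2.imwrite("pics/z0.png",np.hstack([a,c]))
t=cam("top")
for n,uv,z in[("saddle",(454,229),.058),("post",(446,254),.09),("paddle",(431,292),.09),("stub",(255,173),.107),("bracket",(252,184),.09)]:print(n,atz(t,uv,z).round(3))
E
```

```text
saddle [ 0.56  -0.363  0.058]
post [ 0.498 -0.333  0.09 ]
paddle [ 0.408 -0.295  0.09 ]
stub [0.692 0.116 0.107]
bracket [0.669 0.126 0.09 ]
```

View pics/z0.png

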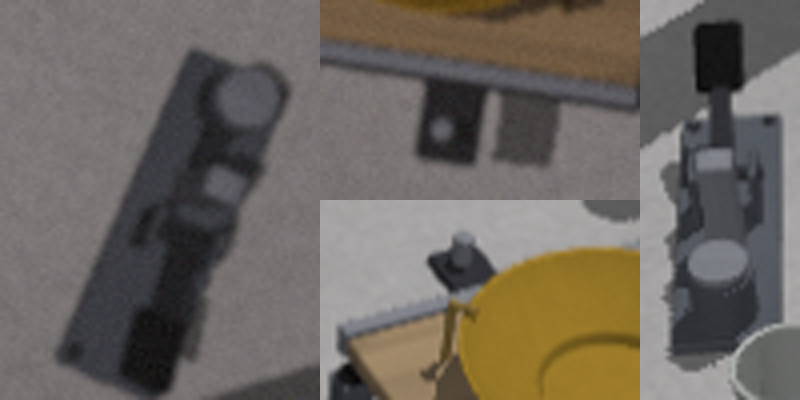

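In the crops, the saddle is at top (454.3,229.3) and scene (219.5,290.5), and the post top is at (449,250.8) and (218.2,264.5). The paddle is at (431.3,292.5) and (219.5,239.5), and the stub tip is at (250,182.5) and (405.7,234.2).

```bash
python3 - <<'E'
from h import *
t,s=cam("top"),cam("scene")
P={}
for n,a,b in[("saddle",(454.3,229.3),(219.5,290.5)),("post",(449,250.8),(218.2,264.5)),("paddle",(431.3,292.5),(219.5,239.5)),("stub",(250,182.5),(405.7,234.2))]:
    x,r=tri([(t,a),(s,b)]);P[n]=x;print(n,x.round(4),np.round(r,4))
d=P["saddle"]-P["paddle"];print("yaw",np.degrees(np.arctan2(d[1],d[0])),np.linalg.norm(d[:2]),np.linalg.norm((P["saddle"]-P["post"])[:2]))
# rail direction: board front edge in top crop
a,b=atz(t,(220+0,150+52/4),.09),atz(t,(220+318/4,150+99/4),.09);e=a-b;print("rail dir",np.degrees(np.arctan2(e[1],e[0]))-90)
print(np.array(ctrl.camera_params("wrist")["T_tool_cam"]).round(3).tolist(),ctrl.camera_params("wrist")["fx"],ctrl.current_eef_rot().round(3).tolist())
E
```

```text
saddle [ 0.5589 -0.3652  0.0554] [0.0004 0.0004]
post [ 0.505  -0.3408  0.0898] [0.0006 0.0006]
paddle [ 0.4071 -0.2968  0.0843] [0.0004 0.0004]
stub [0.6693 0.128  0.1055] [0.0003 0.0003]
yaw -24.257799854598623 0.16654324806603543 0.05916258640907325
rail dir -8.958827586704189
[[0.0, 0.971, 0.238, 0.068], [1.0, -0.0, 0.0, -0.001], [0.0, 0.238, -0.971, -0.171], [0.0, 0.0, 0.0, 1.0]] 428.2601515424445 [[0.935, 0.354, -0.0], [0.354, -0.935, 0.001], [0.0, -0.001, -1.0]]
```

The heights match the text: saddle 55 mm, post 90, stub tip 105.5. The saddle-to-post distance measures 59 mm against 60. Now I'll look from near with the wrist camera, first at the lift point and then at the jack.

```bash
cat >> h.py <<'E'
def R(yaw):
    a=np.radians(yaw);c,s=np.cos(a),np.sin(a);return np.array([[c,s,0],[s,-c,0],[0,0,-1.]])
def xd(yaw):return R(yaw)[:,0]
E
python3 - <<'E'
from h import *
import pickle
o={}
for n,p,y in[("stub",[.669,.128,0],-9),("jack",[.51,-.342,0],-24)]:
    ctrl.goto(np.array(p)-xd(y)*.06+[0,0,.2],R(y))
    c=cam("wrist");im=ctrl.read_camera("wrist");o[n]=c;cv2.imwrite(f"pics/w_{n}.png",im)
    print(n,ctrl.current_t(),proj(c,[[.5589,-.3652,.058],[.505,-.3408,.09],[.4071,-.2968,.09],[.6693,.128,.107]]).round(1).tolist())
pickle.dump(o,open("c.pkl","wb"))
E
```

```text
stub 3.0333 [[918.4, 192.5], [929.6, 269.2], [865.6, 387.4], [317.4, 143.7]]
jack 4.8333 [[321.8, 61.9], [321.4, 150.8], [320.2, 305.9], [-337.3, 219.7]]
```

View pics/w_stub.png

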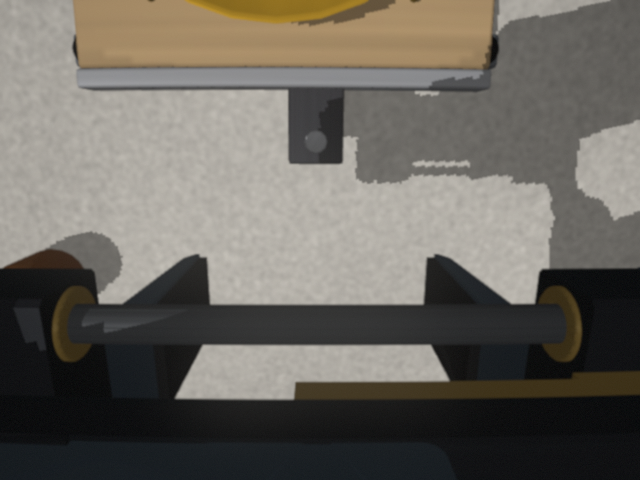

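View pics/w_jack.png

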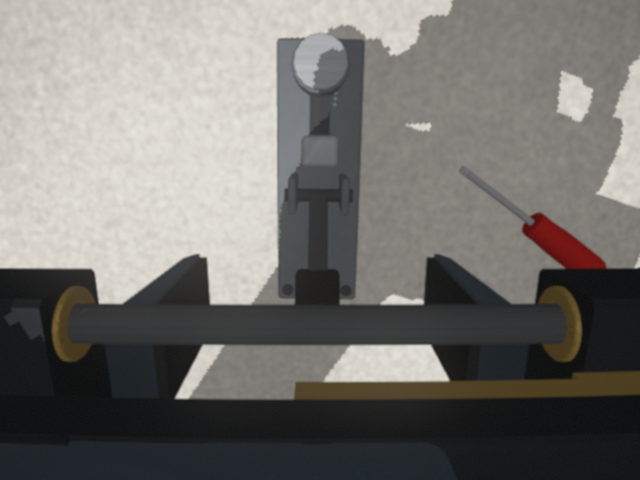

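The close views put the stub tip at (316,141) with the rail level at row 88. The saddle is at (320,63) and the post top at (320,150), with the jack almost upright in the picture. I'll refine the positions from these and grasp.

```bash
python3 - <<'E'
from h import *
import pickle,json
o=pickle.load(open("c.pkl","rb"));t,s=cam("top"),cam("scene");j,w=o["jack"],o["stub"]
S,r1=tri([(t,(454.3,229.3)),(s,(219.5,290.5)),(j,(320.5,63))])
P,r2=tri([(t,(449,250.8)),(s,(218.2,264.5)),(j,(320,150.5))])
L,r3=tri([(t,(250,182.5)),(s,(405.7,234.2)),(w,(316,141))])
f=lambda a,b:np.degrees(np.arctan2(*(a-b)[1::-1]))
print(S,P,L,r1,r2,r3,np.linalg.norm((S-P)[:2]))
y=[f(atz(j,((278+364)/2,40),.01),atz(j,((280+354)/2,297),.01)),f(S,P)]
Sw,Pw=atz(j,(320.5,63),.058),atz(j,(320,150.5),.09)
print("yaws",y,f(Sw,Pw),"wrist only",Sw,Pw,atz(w,(316,141),.107))
e=atz(w,(78,88),.08)-atz(w,(490,89),.08);print("stand yaw",np.degrees(np.arctan2(e[1],e[0]))-90)
yaw=-24.5
G=np.array([*((P+Pw)/2)[:2],0])+xd(yaw)*.002
ctrl.move_l(G+[0,0,.14],ori=R(yaw),vel=.15)
hit=ctrl.move_l(G+[0,0,.055],vel=.08,contact_N=6)
print("hit",hit,ctrl.current_tool_pos(),ctrl.current_t())
if not hit:
    ctrl.command_gripper(0.0)
    print("grip",ctrl.current_grip_width()*91,ctrl.current_grasp_force(),ctrl.current_contact_force())
    ctrl.move_l(G+[0,0,.065],vel=.05)
    print(ctrl.current_contact_force(),ctrl.current_wrist_torque(),ctrl.current_t())
    c=cam("wrist");pickle.dump(c,open("c2.pkl","wb"));cv2.imwrite("pics/g.png",ctrl.read_camera("wrist"))
E
```

```text
[ 0.55889287 -0.36487856  0.05542255] [ 0.50522622 -0.34056436  0.08996599] [0.66994791 0.12817031 0.10550243] [np.float64(0.00018964802386390995), np.float64(0.0006841775436472763), np.float64(0.0006163090925919811)] [np.float64(0.000315824992742688), np.float64(0.0009007816140351994), np.float64(0.0006082752289904583)] [np.float64(0.00045994277509064376), np.float64(0.0007797550929247713), np.float64(0.0010954190679416391)] 0.05891765324301958
yaws [np.float64(-24.73896371457821), np.float64(-24.373369322727775)] -24.384972220334983 wrist only [ 0.55858734 -0.3640884   0.058     ] [ 0.50553352 -0.3400389   0.09      ] [0.67099287 0.12857609 0.107     ]
stand yaw -9.310887085926666
hit False [ 0.5074779  -0.34134667  0.05548581] 6.75
grip 23.577188485241575 29.997710287570953 [-0.95513327 -0.71220097 -1.81405716]
[-0.54452899 -0.06782229 -6.60697693] [ 0.00901724 -0.05555603 -0.03517569] 8.1333
```

View pics/g.png

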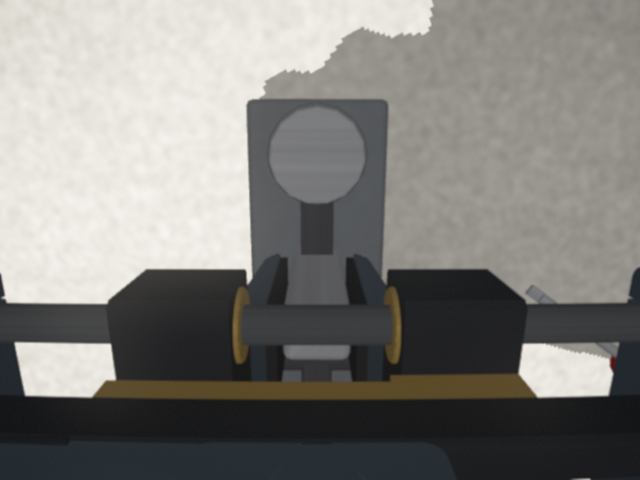

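The post is gripped at 23.6 mm and the jack has been lifted 10 mm, weighing about 0.67 kg. The saddle centre shows at (317.5,155). I'll measure its offset in the tool frame, carry the jack to in front of the lift point, and slide it in low.

```bash
python3 - <<'E'
from h import *
import pickle
c=pickle.load(open("c2.pkl","rb"))
S=atz(c,(317.5,155),.068);off=ctrl.current_eef_rot().T@(S-ctrl.current_tool_pos());print("saddle in tool",off)
y=-9.2;L=np.array([.6705,.1284,0])
assert abs(off[0]-.058)<.006 and abs(off[1])<.005
T=L-R(y)[:,:2]@off[:2]
p=ctrl.current_tool_pos();ctrl.move_l([p[0],p[1],.17],vel=.15)
B=T-xd(y)*.07
ctrl.goto(B+[0,0,.17],R(y));print(ctrl.current_t(),ctrl.current_grip_width()*91)
ctrl.move_l(B+[0,0,.0615],vel=.12,contact_N=8)
print(ctrl.current_tool_pos(),ctrl.current_contact_force())
hit=ctrl.move_l(T+[0,0,.0615],vel=.07,contact_N=6)
print("hit",hit,ctrl.current_tool_pos()-T,ctrl.current_contact_force(),ctrl.current_t())
pickle.dump((T,L,cam("wrist")),open("c3.pkl","wb"))
a=ctrl.read_camera("wrist");s=ctrl.read_camera("scene");cv2.imwrite("pics/p.png",np.hstack([a[:400,120:520],cv2.resize(s[200:300,330:430],None,fx=4,fy=4,interpolation=cv2.INTER_CUBIC)]))
E
```

```text
saddle in tool [ 0.05805045 -0.0008299  -0.00296751]
10.8167 23.746577022786713
[0.54448544 0.14808841 0.06211766] [ 0.29153362 -0.59813717 -7.74003714]
hit False [-5.68300469e-04  7.66340525e-05  6.14384412e-02] [-1.00620593 -0.06743525 -8.01235542] 13.025
```

View pics/p.png

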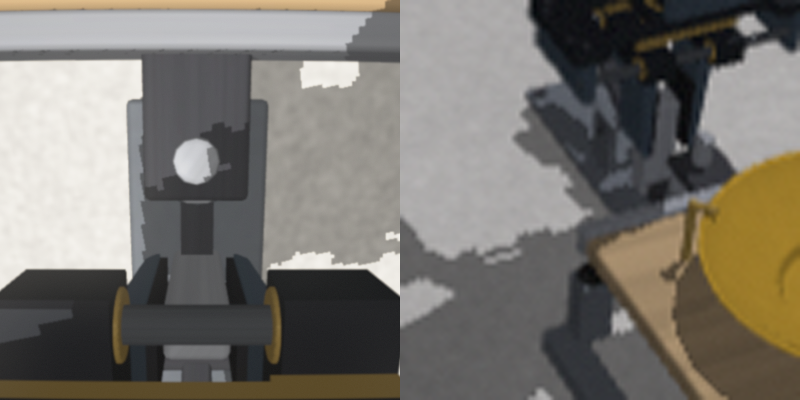

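The stub tip is at wrist pixel (316,161), with the jack's base underneath and square to the rail within about 1°. I'll compare the stub with the saddle offset in the same camera, correct if needed, and set the jack down.

```bash
python3 - <<'E'
from h import *
import pickle
T,L,c=pickle.load(open("c3.pkl","rb"))
st=atz(c,(316,161),.107);S=atz(c,(317.5,155),.064);print("stub",st,"saddle(by tool)",S)
d=(R(-9.2).T@(st-S));print("err in tool",d)
p=ctrl.current_tool_pos();e=(st-S)*[1,1,0]
if np.linalg.norm(e)<.006: ctrl.move_l(p+e,vel=.03)
q=ctrl.current_tool_pos()
hit=ctrl.move_l([q[0],q[1],.053],vel=.02,contact_N=5);print(hit,ctrl.current_tool_pos(),ctrl.current_contact_force(),ctrl.current_t())
E
```

```text
stub [0.67076254 0.12888451 0.107     ] saddle(by tool) [0.67012737 0.12846439 0.064     ]
err in tool [ 0.00055983 -0.00051626 -0.043     ]
True [0.61338736 0.13738034 0.05456429] [ 0.68512728 -0.03828488  4.72463658] 13.7583
```

The saddle is within 0.6 mm of the stub axis and the jack is standing on the table. I'll release it, back off upward, and check before pumping.

```bash
python3 - <<'E'
from h import *
import pickle
p=ctrl.current_tool_pos()
ctrl.command_gripper(0.55)
ctrl.move_l([p[0],p[1],.15],vel=.12)
y=-9.2
ctrl.move_l(p-xd(y)*.05+[0,0,.2-p[2]],vel=.15)
c=cam("wrist");pickle.dump(c,open("c4.pkl","wb"));cv2.imwrite("pics/r.png",ctrl.read_camera("wrist"));ctrl.command_gripper(0.0);print(ctrl.current_t(),ctrl.current_contact_force())
post=p+R(y)@np.array([-.002,0,0]);print(proj(c,[[post[0],post[1],.09],post*[1,1,0]-xd(y)*.104+[0,0,.09]]))
E
```

```text
16.8167 [ 1.05346733 -0.23585948 -0.1090866 ]
[[318.38156289 161.92705786]
 [318.14679614 311.01436723]]
```

View pics/r.png

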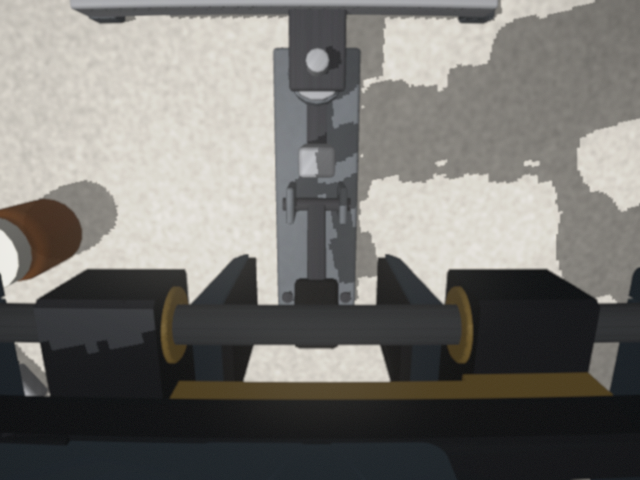

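The jack stands upright with its post at (316,161), its stub at (317,60) and its paddle around (316,312), as predicted. The near edge of the saddle is at about row 103. Next is the pump stroke along the paddle's arc, watching the force.

```bash
python3 - <<'E'
from h import *
import pickle
c=pickle.load(open("c4.pkl","rb"))
st=atz(c,(317,60),.107);ps=atz(c,(316,161),.09);ed=atz(c,(316.5,103),.058)
u=xd(-9.3);print("stub",st,"post",ps,"saddle from post",ps[:2]+.06*u[:2],"from edge",ed[:2]+.019*u[:2])
ax=ps*[1,1,0]
P=lambda b,z:ax-u*b+np.array([0,0,z])
ctrl.goto(P(.104,.13),R(-9.3))
hit=ctrl.move_l(P(.104,.085),vel=.05,contact_N=2);print(hit,ctrl.current_tool_pos(),ctrl.current_t())
z0=ctrl.current_tool_pos()[2]
for k in np.linspace(0,1,7)[1:]:
    z=z0+(.054-z0)*k
    b=.104+.014*np.clip((.09-z)/.038,0,1)**.8
    ctrl.move_l(P(b,z),vel=.04)
    f=ctrl.current_contact_force();print(np.round(ctrl.current_tool_pos(),4),f.round(1))
    if f[2]>35:break
print(ctrl.current_t())
E
```

```text
stub [0.67066286 0.12907963 0.107     ] post [0.61224629 0.1391289  0.09      ] saddle from post [0.67145763 0.12943267] from edge [0.66862024 0.12965334]
True [0.50906773 0.15581337 0.09525333] 17.9333
[0.5086 0.1562 0.0883] [1.3 1.3 3.8]
[0.5058 0.1567 0.0817] [1.5 0.3 5.7]
[0.5033 0.1571 0.0749] [0.7 0.  9.5]
[0.5012 0.1575 0.0681] [1.1 0.4 9.1]
[0.4995 0.1578 0.0613] [ 3.1 -2.7  8.8]
[0.4978 0.1582 0.0545] [ 4.7 -1.5  9.7]
19.9583
```

The saddle is aligned within about 1–2 mm, and the push takes about 9.7 N so far. I'll press on to the stop.

```bash
python3 - <<'E'
from h import *
for i in range(10):
    p=ctrl.current_tool_pos() if i==0 else p
    p=np.array(p)-[0,0,.001];ctrl.move_l(p,vel=.02)
    f=ctrl.current_contact_force();print(np.round(ctrl.current_tool_pos(),4),f.round(1))
    if f[2]>22:break
ctrl.sleep(.5);print(ctrl.current_contact_force().round(1),ctrl.current_tool_pos(),ctrl.current_t())
s=ctrl.read_camera("scene");t=ctrl.read_camera("top");w=ctrl.read_camera("wrist")
r=lambda i:cv2.resize(i,(400,400),interpolation=cv2.INTER_CUBIC)
cv2.imwrite("pics/e.png",np.hstack([r(s[170:350,350:530]),r(w[:400,120:520])]))
E
```

```text
[0.4979 0.1581 0.0539] [-0.6 -1.2  9.5]
[0.4978 0.1582 0.0528] [-1.2 -0.8 10.4]
[0.4977 0.1582 0.0519] [-1.3 -0.2 11.3]
[0.4977 0.1582 0.0513] [-4.6 -0.2 23. ]
[-4.5 -0.3 22.3] [0.49770733 0.15819007 0.05137386] 21.4583
```

View pics/e.png

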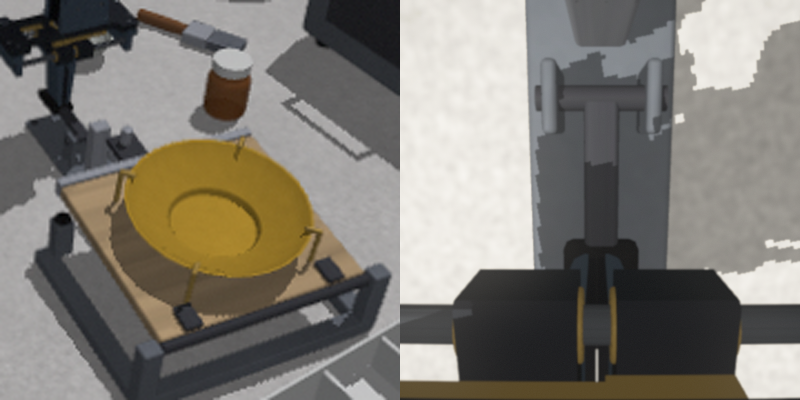

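The handle is on its stop: the force rose sharply from 11 to 23 N at z = 51 mm. The board is visibly raised off its front legs with the dish still clipped on, and the fingers are on the paddle. Handing in.

```bash
python3 - <<'E'
from h import *
print(ctrl.current_contact_force().round(1),ctrl.current_tool_pos());print(ctrl.sign_off())
E
```

```text
[-4.6 -0.8 22.2] [0.49770449 0.15818667 0.05136374]
the job is handed in; nothing more can be done
None
```

The jack stands with its saddle within about 2 mm of the lift point, the board is raised with the dish still clipped on, and I handed in at about 21.5 s of the 48 s with the handle held on its stop at about 22 N.

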